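# Index the marking carousel to its next hole

## Task

The black carousel that carries a wooden slat for marking is locked in its loading hole by a sprung pull-pin at the end of its arm. Pull the pin out by its knob, turn the carousel counter-clockwise (seen from above) to the next hole, the one in the clamped steel shoe, let the pin spring fully home in it, and let go. Do not force the pin against the ring or shoe, keep the slat in its nest, and leave the other things on the table where they are.

Things in the scene. Friction and masses are not known exactly. Their poses are not given: they have to be found in the camera images.
- head: Fixed index head: grey round base 280 mm across, 14 mm thick, on it an aluminium ring (radii 82 to 128 mm), its flat top 34 mm above the table. Origin: on the pivot axis, at the table; z up; +x points through the loading hole. A curved steel shoe, 2 mm thick (top 36 mm above the table, ends ramped), is clamped on the ring and holds the next hole.
- load_hole (a point): Centre of the mouth of the loading hole, in the ring's steel block, 105 mm from the pivot, 34 mm above the table. Both holes: 9.5 mm in diameter, 14 mm deep, for the 8 mm round-tipped pin. No other hole is in reach.
- carousel: Turning part: black disc 156 mm across, top 50 mm above the table, with an aluminium arm 24 mm wide (top at 62 mm) out along its +x to the pin, 105 mm from the pivot; round the pin a boss 22 mm across, top at 74 mm. Origin: on the pivot axis at the table; z up. It turns stiffly (0.12 N m of friction), with no spring.
- turn (a joint): Carousel angle, rad: 0 with the pin in the loading hole, growing counter-clockwise from above; stops at -0.12 and 1.65. The shoe is clamped elsewhere each time: its hole, also 105 mm from the pivot, lies at a turn of 0.84 to 1.26, not reported: look or feel for it. The shoe's plate reaches 0.63 rad before and 0.56 rad after its hole; a slow pin drops in by its spring.
- plunger: Sprung pull-pin, upright on the arm: 8 mm steel pin with a round black ribbed knob 28 mm across, 30 mm tall, on top. Origin: the pin's lower tip, on its axis; z up. The knob spans 55 to 85 mm above this origin: with the pin home, 79 to 109 mm above the table. It only slides up and down on the arm; the spring presses it down with 7 N when home, 11 N fully out.
- lift (a joint): How far the pin is pulled up, in m: 0 fully home (the tip 10 mm below the ring's top), 0.010 when its tip rides on the ring, 0.012 when it rides on the shoe, stop at 0.020. Away from a hole the ring or shoe keeps the pin from going down.
- slat: Loose wooden slat 26 x 100 x 9 mm in the low-walled nest on the carousel disc, opposite to the arm: its centre is 34 mm from the pivot along the carousel's -x, its long side (own y) across. Origin: centre of its underside, 50 mm above the table. Its nest gives it 2 mm of play each way.
- slat_pack: Bystander: a wrapped block of wooden slats, 90 x 120 x 36 mm, origin under its centre.
- carton: Bystander: white carton 70 x 110 x 60 mm, origin under its centre.
- cleaner: Bystander: white bottle 54 mm across, 130 mm tall, origin under its centre.
- hexdriver: Bystander: screwdriver lying on the table, along its own x axis.
Mind the look-alikes: they are no part of the job. Of the things like the slat, leave any that is blue or orange; of the rest the smaller one is meant.

How it is judged:
By the outcome, as a careful person would: the job done as asked, in the order asked, and still so for the second after the job is handed in, with the robot touching nothing.
It also fails if it takes over 51 s, if anything falls off the work surface, if the arm or the gripper's body presses on something with over 40 N, if the wrist force passes 120 N, or if a joint passes its speed limit or range.

## Robot

A 7-joint arm with a two-finger parallel gripper is mounted at the origin on the work surface. World frame = base frame: x ahead of the robot, y to its left, z up, the work surface at z = 0. Lengths are in m, angles in rad, forces in N, time in s.
With the tool pointing down it reaches from about 0.425 to 0.875 m from the base axis. Payload 4.7 kg.
Tool frame: the origin (TCP) lies midway between the tips of the shut fingers; the grasp point (between the pads) lies 19 mm behind it; z points along the fingers, y is the direction in which the jaws open and shut (so a half turn about z gives the same grasp; the last joint's range is limited). The gripper opens to 87 mm and grips with 3 to 60 N. Pads are 19 mm wide; open, the fingers measure 117 mm over their backs; the gripper's body (75 mm by 190 mm) begins 51 mm behind the grasp point.
Start: joints at [1.274, 0.321, -0.07, 1.45, 0.023, 1.371, -0.057], TCP at [0.199, -0.619, 0.223] pointing down, gripper open.
Joint ranges: [-2.86, 2.86], [-0.3, 2.09], [-1.38, 1.24], [0.06, 2.45], [-1.56, 4.7], [0.09, 2.05], [-2.69, 2.69]. Speed limits (rad/s): [2.57, 2.57, 3.14, 3.14, 3.14, 3.14, 3.14].

## Interface

Orientations are given as a rotation vector (axis times angle).
In Python, from bench import get_state, eyes, job gives the robot as it stands. The module is installed in compiled form; this text tells all that it offers.
- The arm moves only by the shell command python3 -m jog 'ROWS' [FORCE]. ROWS is JSON, a list that holds one entry, the list of rows, each a list of 5 numbers: the opening, from 0 (shut) to 1 (fully open), then the shift along the tool's x, y, z in units of 40 mm (1.0 is 40 mm), then the turn about the tool's z in units of 5 degrees (1.0 is 5 degrees). In form: [[[jaw, dx, dy, dz, turn], ...]]. A call has 1 to 10 rows; each row shifts and turns the commanded pose from where the row before left it, along the tool's axes as they then stand; what a row does not reach is not made up. A row lasts 1/8 s, in which the tool goes at most 62.5 mm and 10.7 degrees, less where a joint would pass 70% of its speed; a pose out of reach is approached as far as the arm can. A call is refused whole if a number of a shift passes 1 or a number of a turn 1, either way. A call with a gripper value outside its range is refused whole. The fingers move at their own pace and stop on an object; FORCE is the grip in N (left out, the last holds). Time passes only in rows, so rows that do not move let the fingers close. It gives the time, the measured TCP pose, the force and the opening at its end, in the units of the state.
- get_state(): the state, without advancing time (a new reading comes with each control period).
- eyes.get_image(name): name is "scene" or "top"; returns (picture, depth): 420x560x3 uint8, red, green, blue; 420x560 float32, m along the optical axis (not along the pixel's ray), 0 where there is no reading.
- eyes.camera_params(name): a dict with "camera_matrix" (3x3 intrinsics, pixels), "pose" (4x4, takes a point from camera to world coordinates). Camera axes: x right, y down, z forward; pixel columns grow to the right and rows downward; lengths in m; the calibration is good to about 2 mm. A picture is of the moment at which its call begins. camera_params takes no time and is no camera call.
- job.close_job(): hands the job in, once; it reports no verdict.
The state is a dict: "time": time; "joint_positions": joint angles; "qd": joint speeds; "joint_torque": joint torques, N m; "position": TCP position; "tool_rot": TCP orientation; "ft_force": force on the tool from outside, world axes, zero at the start; "torque": the same for the moment, N m; "grip_width": opening from 0.0 (shut) to 1.0 (fully open).
Only numpy, scipy, OpenCV 4.12 (cv2) and the standard library are available. Lean on these libraries where they do the work, as an engineer would, in place of code of your own. Each camera call takes 0.05 s, during which the arm holds its last target. There are 200 camera calls.

## Working session

There is one attempt and no reset: what is moved stays moved. The work goes in short steps, Python scripts to look and compute and a shell command to move; the robot and the scene stay as the last step left them, time stands still between calls to the robot, and variables do not carry over. Pictures are saved under pics/ and viewed, about 8 in all and at most 12, crops included, and the job is handed in when it is done.

```bash
mkdir -p pics; python3 - <<'E'
from bench import get_state, eyes
import numpy as np,cv2
for n in("top","scene"):
    im,d=eyes.get_image(n); cv2.imwrite(f"pics/{n}0.png",im[:,:,::-1]); np.save(f"pics/{n}0.npy",d)
    p=eyes.camera_params(n); print(n,np.round(p["camera_matrix"],1).tolist(),np.round(p["pose"],3).tolist())
s=get_state(); print({k:np.round(v,3) for k,v in s.items()})
E
```

```text
top [[385.7, 0.0, 270.7], [0.0, 385.7, 213.7], [0.0, 0.0, 1.0]] [[-0.015, -0.98, 0.2, 0.333], [-1.0, 0.014, -0.005, -0.01], [0.002, -0.2, -0.98, 1.196], [0.0, 0.0, 0.0, 1.0]]
scene [[400.8, 0.0, 278.2], [0.0, 400.8, 213.4], [0.0, 0.0, 1.0]] [[-0.531, 0.441, -0.723, 1.294], [0.847, 0.288, -0.446, 0.453], [0.011, -0.85, -0.527, 0.573], [0.0, 0.0, 0.0, 1.0]]
{'time': np.float64(0.1), 'joint_positions': array([ 1.274,  0.322, -0.07 ,  1.452,  0.023,  1.371, -0.057]), 'qd': array([-0.001, -0.002,  0.001, -0.003,  0.001, -0.001, -0.   ]), 'joint_torque': array([-1.0000e-03, -4.9257e+01, -4.0600e-01, -3.1340e+01, -6.4000e-02,
        3.9000e-02,  0.0000e+00]), 'position': array([ 0.199, -0.618,  0.222]), 'tool_rot': array([-3.102e+00, -4.860e-01,  1.000e-03]), 'ft_force': array([-0.411,  1.004, -0.581]), 'torque': array([ 0.039, -0.003, -0.026]), 'grip_width': np.float64(1.0)}
```

View pics/top0.png

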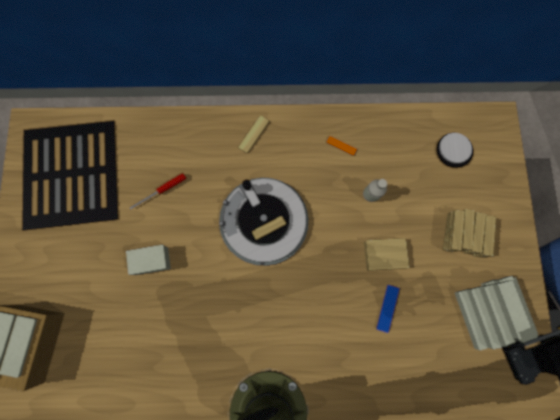

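View pics/scene0.png

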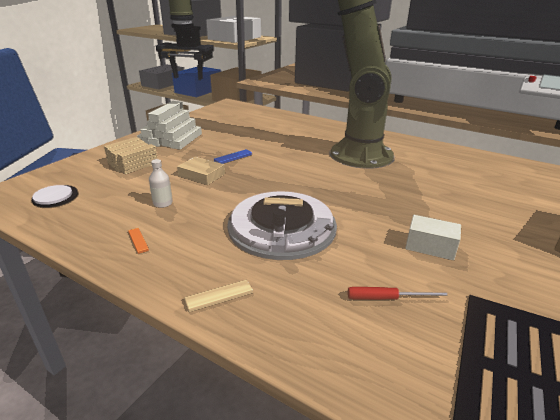

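The head is at top-view pixel (264,221), the knob at about (248,186) and the shoe on the left at about (230,212). I'll enlarge and measure.

```bash
cat > h.py <<'E'
from bench import get_state, eyes
import numpy as np,cv2
def cloud(n,d):
    p=eyes.camera_params(n);K=p["camera_matrix"];T=p["pose"]
    v,u=np.mgrid[:d.shape[0],:d.shape[1]]
    c=np.stack([(u-K[0,2])/K[0,0]*d,(v-K[1,2])/K[1,1]*d,d],-1)
    return c@T[:3,:3].T+T[:3,3]
def proj(n,P):
    p=eyes.camera_params(n);q=np.linalg.inv(p["pose"])@np.append(P,1);q=p["camera_matrix"]@q[:3];return q[:2]/q[2]
E
python3 - <<'E'
from h import *
a=cv2.imread("pics/top0.png")[165:275,210:320]; b=cv2.imread("pics/scene0.png")[185:265,220:345]
a=cv2.resize(a,(560,560),interpolation=cv2.INTER_CUBIC); b=cv2.resize(b,(800,512),interpolation=cv2.INTER_CUBIC)[:, :]
cv2.imwrite("pics/a.png",a);cv2.imwrite("pics/b.png",b)
d=np.load("pics/top0.npy");P=cloud("top",d)
R=P[160:280,205:325].reshape(-1,3)
# ring circle: points height .02-.04 etc
for lo,hi in((.008,.02),(.028,.038),(.045,.055),(.056,.066),(.07,.078),(.095,.12)):
    m=R[(R[:,2]>lo)&(R[:,2]<hi)]; print(lo,len(m),m.mean(0).round(4),m.min(0).round(4),m.max(0).round(4)) if len(m) else 0
# outer base circle fit from points above 5 mm
m=((P[...,2]>.005)&(P[...,2]<.12))[160:280,205:325].astype(np.uint8)
n,l,st,c=cv2.connectedComponentsWithStats(m); i=1+st[1:,4].argmax()
q=R.reshape(120,120,3)[l==i]; print("circ",cv2.minEnclosingCircle(q[:,:2].astype(np.float32)))
r=R[(R[:,2]>.031)&(R[:,2]<.0345)]; print("ring",cv2.minEnclosingCircle(r[:,:2].astype(np.float32)))
E
```

```text
0.008 847 [0.5168 0.0019 0.0143] [ 0.399  -0.1295  0.0081] [0.7517 0.1576 0.0199]
0.028 2814 [0.5477 0.0016 0.0341] [ 0.4287 -0.1182  0.028 ] [0.6835 0.1393 0.038 ]
0.045 1562 [0.557  0.0106 0.0502] [ 0.4782 -0.0681  0.045 ] [0.633  0.1415 0.0549]
0.056 459 [0.5534 0.0075 0.06  ] [ 0.4922 -0.0583  0.056 ] [0.6494 0.074  0.0659]
0.095 76 [0.647  0.0556 0.1085] [0.634  0.0438 0.0968] [0.6607 0.0678 0.1142]
circ ((0.5546724200248718, 0.008542020805180073), 0.1416994035243988)
ring ((0.5556128621101379, 0.00779311778023839), 0.12823235988616943)
```

View pics/a.png

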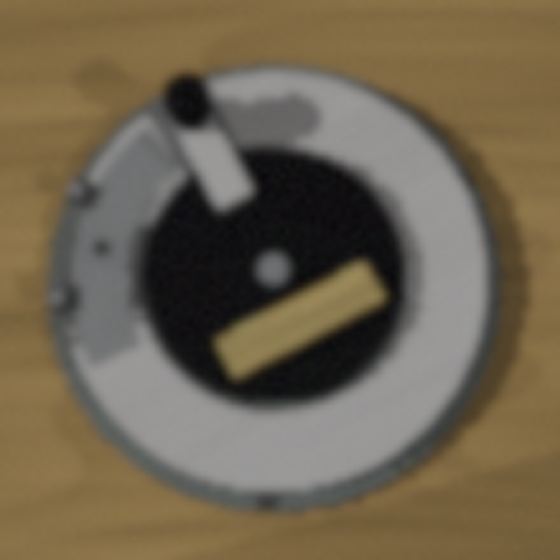

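View pics/b.png

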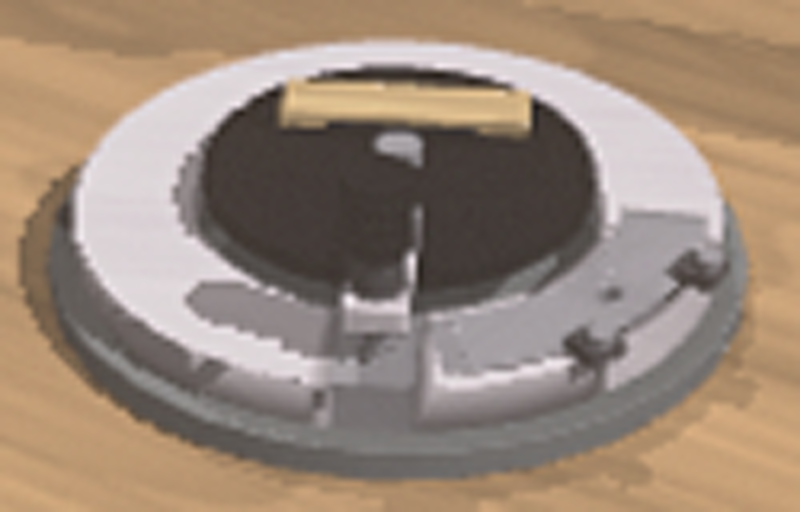

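```bash
cat >> h.py <<'E'
def ray(n,u,v,z):
    p=eyes.camera_params(n);K=p["camera_matrix"];T=p["pose"]
    r=T[:3,:3]@np.array([(u-K[0,2])/K[0,0],(v-K[1,2])/K[1,1],1]);o=T[:3,3]
    return o+r*(z-o[2])/r[2]
E
python3 - <<'E'
from h import *
from scipy.spatial.transform import Rotation as Ro
s=5.0909
A=lambda x,y:(210+(x+.5)/s-.5,165+(y+.5)/s-.5)
B=lambda x,y:(220+(x+.5)/6.4-.5,185+(y+.5)/6.4-.5)
h1=ray("top",*A(101,247),.036);h2=ray("scene",*B(613,294),.036)
k=ray("top",*A(187,100),.109);c=np.array([.5555,.0078,.034])
piv=ray("top",*A(272,269),.05);piv2=ray("scene",*B(398,143),.05)
print("hole",h1,h2,"knob",k,"pivot",piv,piv2)
for x in(h1,h2,k):
    e=x-c;print(np.hypot(e[0],e[1]),np.arctan2(e[1],e[0]))
P=cloud("top",np.load("pics/top0.npy"));m=P[180:195,240:256].reshape(-1,3);m=m[m[:,2]>.1];print("knobdepth",m.mean(0),len(m))
st=get_state();print(Ro.from_rotvec(st["tool_rot"]).as_matrix().round(3))
E
```

```text
hole [0.5739313  0.11096397 0.036     ] [0.57454422 0.11360802 0.036     ] knob [0.64424903 0.05456271 0.109     ] pivot [0.55618692 0.00776889 0.05      ] [0.54515578 0.00123542 0.05      ]
0.10479750825088875 1.3940014303480086
0.10750822946715302 1.3927145933217469
0.10031521106756108 0.4849428017966142
knobdepth [0.64186166 0.05482211 0.12418633] 70
[[ 0.952  0.306 -0.001]
 [ 0.306 -0.952  0.002]
 [-0.    -0.002 -1.   ]]
```

Knob bearing is about 0.485 rad and the shoe hole about 1.394 rad. That puts the target turn near 0.91, and both camera views agree. Next I move over the knob.

```bash
python3 -m jog '[[[1,0.8,-0.63,0,0],[1,0.8,-0.63,0,0],[1,0.8,-0.63,0,0],[1,0.8,-0.63,0,0],[1,0.8,-0.63,0,0],[1,0.8,-0.63,0,0],[1,0.8,-0.63,0,0],[1,0.8,-0.63,0,0],[1,0.8,-0.63,0,0],[1,0.8,-0.63,0,0]]]' 40
```

```text
time: 1.35
position: [0.4267, -0.2798, 0.2222]
tool_rot: [-3.104, -0.486, 0.001]
ft_force: [-0.5, -1.3, 0.2]
grip_width: 1.002
```

```bash
python3 -m jog '[[[1,0.8,-0.63,0,0],[1,0.8,-0.63,0,0],[1,0.8,-0.63,0,0],[1,0.8,-0.63,0,0],[1,0.8,-0.63,0,0],[1,0.8,-0.63,0,0],[1,0.8,-0.63,0,0],[1,0.8,-0.63,0,0],[1,0,0,0,-1],[1,0,0,0,-1]]]'; cat >> h.py <<'E'
from scipy.spatial.transform import Rotation as Ro
C=np.array([.5557,.0078])
def goto(x,y,z):
    s=get_state();R=Ro.from_rotvec(s["tool_rot"]).as_matrix()
    print("t",s["time"],"pos",s["position"].round(4),"F",s["ft_force"].round(1),"M",s["torque"].round(2),"w",s["grip_width"].round(3),"yang",np.degrees(np.arctan2(-R[1,1],-R[0,1])).round(1),"tilt",R[:,2].round(3),"q7",s["joint_positions"][6].round(2))
    print("units",(R.T@(np.array([x,y,z])-s["position"])/.04).round(3))
E
python3 -c "
from h import *
goto(.648,.0565,.13)"
```

```text
time: 2.6
position: [0.6083, -0.01, 0.2217]
tool_rot: [-3.047, -0.762, 0.002]
ft_force: [0.4, 0.1, 0.1]
grip_width: 1.005Traceback (most recent call last):
  File "<string>", line 3, in <module>
    goto(.648,.0565,.13)
    ~~~~^^^^^^^^^^^^^^^^
  File "h.py", line 18, in goto
    print("t",s["time"],"pos",s["position"].round(4),"F",s["ft_force"].round(1),"M",s["torque"].round(2),"w",s["grip_width"].round(3),"yang",np.degrees(np.arctan2(-R[1,1],-R[0,1])).round(1),"tilt",R[:,2].round(3),"q7",s["joint_positions"][6].round(2))
                                                                                                             ^^^^^^^^^^^^^^^^^^^^^
AttributeError: 'float' object has no attribute 'round'
```

```bash
sed -i 's/s\["grip_width"\].round(3)/round(float(s["grip_width"]),3)/' h.py; python3 -c "
from h import *
goto(.648,.0565,.13)"
```

```text
t 2.6 pos [ 0.6083 -0.01    0.2217] F [0.4 0.1 0.1] M [0.03 0.02 0.01] w 1.005 yang 118.1 tilt [-0.001  0.    -1.   ] q7 -1.24
units [ 1.661 -0.998  2.293]
```

```bash
python3 -m jog '[[[1,0.83,-0.5,0.5,0],[1,0.83,-0.5,0.5,0],[1,0,0,0.7,0],[1,0,0,0.6,0],[1,0,0,0,0]]]';  python3 -c "
from h import *
goto(.648,.0565,.079)
for n in ('top','scene'):
    im,d=eyes.get_image(n);u,v=proj(n,[.648,.0565,.1]).astype(int);print(u,v)
    c=im[v-40:v+40,u-50:u+50,::-1];cv2.imwrite(f'pics/g_{n}.png',cv2.resize(c,(400,320),interpolation=cv2.INTER_CUBIC))
cv2.imwrite('pics/g.png',np.hstack([cv2.imread('pics/g_top.png'),cv2.imread('pics/g_scene.png')]))"
```

```text
time: 3.22
position: [0.6466, 0.0551, 0.1278]
tool_rot: [-3.049, -0.755, 0.008]
ft_force: [0.7, -0.1, 0.6]
grip_width: 0.999
t 3.225 pos [0.6466 0.0551 0.1278] F [ 0.7 -0.1  0.6] M [ 0.04 -0.02  0.01] w 0.999 yang 117.8 tilt [-0.005 -0.    -1.   ] q7 -1.4
units [ 0.053 -0.013  1.219]
245 183
279 214
```

View pics/g.png

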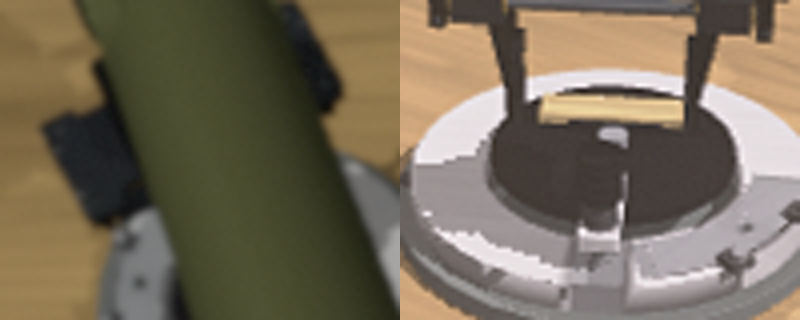

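The fingers straddle the knob: their midpoint is at crop x≈604 and the knob at about 605. I'll go down and close.

```bash
python3 -m jog '[[[1,0.05,0,0.4,0],[1,0,0,0.4,0],[1,0,0,0.36,0],[1,0,0,0,0],[0.5,0,0,0,0],[0.35,0,0,0,0],[0.35,0,0,0,0]]]' 40;  python3 -c "
from h import *
goto(.648,.0565,.081)"
```

```text
time: 4.2
position: [0.6506, 0.0565, 0.0847]
tool_rot: [3.049, 0.755, 0.001]
ft_force: [0.0, 0.0, 0.1]
grip_width: 0.747
t 4.2 pos [0.6506 0.0565 0.0847] F [0.  0.  0.1] M [ 0.02  0.04 -0.03] w 0.747 yang 117.8 tilt [ 0.001 -0.    -1.   ] q7 -1.42
units [-0.058 -0.031  0.093]
```

```bash
python3 -m jog '[[[0.45,-0.06,-0.03,0.08,0],[0.37,0,0,0,0],[0.37,0,0,0,0],[0.37,0,0,0,0],[0.37,0,0,0,0],[0.37,0,0,0,0]]]';  python3 -c "
from h import *
goto(.648,.0565,.081)"
```

```text
time: 4.95
position: [0.6478, 0.0562, 0.081]
tool_rot: [3.049, 0.755, 0.0]
ft_force: [-0.6, -0.6, -0.2]
grip_width: 0.37
t 4.95 pos [0.6478 0.0562 0.081 ] F [-0.6 -0.6 -0.2] M [-0.17 -0.07  0.02] w 0.37 yang 117.8 tilt [ 0. -0. -1.] q7 -1.43
units [ 0.009 -0.003 -0.   ]
```

```bash
python3 -m jog '[[[0.33,0,0,0,0],[0.2,0,0,0,0],[0.2,0,0,0,0],[0.2,0,0,0,0]]]' 40;  python3 -c "
from h import *
goto(.648,.0565,.081)"
```

```text
time: 5.45
position: [0.6484, 0.0552, 0.081]
tool_rot: [3.048, 0.753, 0.002]
ft_force: [3.4, -4.1, -2.1]
grip_width: 0.313
t 5.45 pos [0.6484 0.0552 0.081 ] F [ 3.4 -4.1 -2.1] M [-0.78 -0.88  0.02] w 0.313 yang 117.8 tilt [ 0.001 -0.001 -1.   ] q7 -1.43
units [ 0.007 -0.034  0.   ]
```

The knob is gripped (27 mm opening) with about 5 N of side load. I'll relax that and pull the pin up 16 mm.

```bash
python3 -m jog '[[[0.2,0,0.03,0,0],[0.2,0,0,0,0],[0.2,0,0,-0.1,0],[0.2,0,0,-0.1,0],[0.2,0,0,-0.1,0],[0.2,0,0,-0.1,0],[0.2,0,0,0,0]]]' 40;  python3 -c "
from h import *
goto(.648,.0552,.097)"
```

```text
time: 6.32
position: [0.6478, 0.056, 0.0954]
tool_rot: [-3.048, -0.757, 0.001]
ft_force: [6.0, -0.4, -10.4]
grip_width: 0.313
t 6.325 pos [0.6478 0.056  0.0954] F [  6.   -0.4 -10.4] M [-0.23 -1.38  0.29] w 0.313 yang 117.9 tilt [-0.001  0.001 -1.   ] q7 -1.42
units [-0.005  0.021 -0.041]
```

The pin is out: Fz is −10 N and lift about 15 mm, clear of the shoe. Now the first 30° of the arc, with a small outward correction.

```bash
python3 -m jog '[[[0.2,0.02,-0.137,0,-0.6],[0.2,-0.003,-0.137,0,-0.6],[0.2,-0.003,-0.137,0,-0.6],[0.2,-0.003,-0.137,0,-0.6],[0.2,-0.003,-0.137,0,-0.6],[0.2,-0.003,-0.137,0,-0.6],[0.2,-0.003,-0.137,0,-0.6],[0.2,-0.003,-0.137,0,-0.6],[0.2,-0.003,-0.137,0,-0.6],[0.2,-0.003,-0.137,0,-0.6]]]' 40; cat >> h.py <<'E'
def arc(tgt):
    s=get_state();e=s["position"][:2]-C;a=np.arctan2(e[1],e[0]);r=np.array([np.cos(a),np.sin(a)]);t=np.array([-r[1],r[0]])
    goto(*(C+.105*np.array([np.cos(tgt),np.sin(tgt)])),s["position"][2]);F=s["ft_force"][:2]
    print("R",np.hypot(*e).round(4),"bearing",a.round(4),"Fr",(F@r).round(1),"Ft",(F@t).round(1))
E
python3 -c "
from h import *
arc(1.35)"
```

```text
time: 7.58
position: [0.6104, 0.0958, 0.0947]
tool_rot: [-2.747, -1.522, 0.005]
ft_force: [2.8, -2.3, -9.0]
grip_width: 0.31
t 7.575 pos [0.6104 0.0958 0.0947] F [ 2.8 -2.3 -9. ] M [-0.39 -0.94  0.16] w 0.31 yang 148.0 tilt [-0.004 -0.    -1.   ] q7 -0.99
units [-0.113 -0.864  0.003]
R 0.1036 bearing 1.0144 Fr -0.4 Ft -3.6
```

```bash
python3 -m jog '[[[0.2,-0.003,-0.137,0,-0.6],[0.2,-0.003,-0.137,0,-0.6],[0.2,-0.003,-0.137,0,-0.6],[0.2,-0.003,-0.137,0,-0.6],[0.2,-0.003,-0.137,0,-0.6],[0.2,0,0,0,0],[0.2,0,0,0,0]]]' 40; sed -i 's/^C=.*/C=np.array([.5548,.0070])/' h.py
python3 -c "
from h import *
arc(1.39)
for n in ('top','scene'):
    im,d=eyes.get_image(n);u,v=proj(n,[.574,.111,.036]).astype(int);print(u,v)
    c=im[v-32:v+32,u-40:u+40,::-1];cv2.imwrite(f'pics/h_{n}.png',cv2.resize(c,(400,320),interpolation=cv2.INTER_CUBIC))
cv2.imwrite('pics/h.png',np.hstack([cv2.imread('pics/h_top.png'),cv2.imread('pics/h_scene.png')]))"
```

```text
time: 8.45
position: [0.5859, 0.1069, 0.0956]
tool_rot: [-2.528, -1.863, 0.005]
ft_force: [0.2, -1.3, -10.9]
grip_width: 0.313
t 8.45 pos [0.5859 0.1069 0.0956] F [  0.2  -1.3 -10.9] M [-0.48 -0.22  0.17] w 0.313 yang 162.8 tilt [-0.004 -0.001 -1.   ] q7 -0.77
units [-0.01  -0.316  0.001]
R 0.1046 bearing 1.2693 Fr -1.2 Ft -0.6
229 213
314 230
```

View pics/h.png

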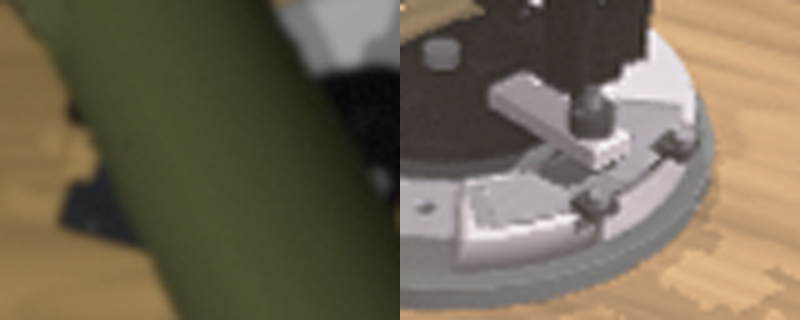

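The pin is raised and over the shoe, just before the hole. I'll advance 4°, then lower it lightly onto the shoe.

```bash
python3 -m jog '[[[0.2,-0.003,-0.092,0,-0.4],[0.2,-0.003,-0.092,0,-0.4],[0.2,0,0,0.03,0],[0.2,0,0,0.03,0],[0.2,0,0,0.02,0],[0.2,0,0,0,0]]]' 40
python3 -c "
from h import *
arc(1.39)"
```

```text
time: 9.3
position: [0.5799, 0.1086, 0.0934]
tool_rot: [-2.462, -1.951, 0.002]
ft_force: [-3.1, -4.8, -8.7]
grip_width: 0.311
t 9.3 pos [0.5799 0.1086 0.0934] F [-3.1 -4.8 -8.7] M [-0.89  0.51 -0.1 ] w 0.311 yang 166.8 tilt [-0.001 -0.001 -1.   ] q7 -0.71
units [ 0.004 -0.16   0.   ]
R 0.1047 bearing 1.3288 Fr -5.4 Ft 1.9
```

```bash
python3 -m jog '[[[0.2,-0.02,0,0.03,0],[0.2,0,0,0,0]]]' 40
python3 -c "
from h import *
arc(1.39)"; python3 -m jog '[[[0.2,0,-0.035,0,-0.15],[0.2,0,-0.035,0,-0.15],[0.2,0,0,0,0]]]' 40
python3 -c "
from h import *
arc(1.39)"
```

```text
time: 9.55
position: [0.58, 0.1086, 0.0927]
tool_rot: [-2.462, -1.951, 0.0]
ft_force: [-3.1, -3.0, -7.2]
grip_width: 0.31
t 9.55 pos [0.58   0.1086 0.0927] F [-3.1 -3.  -7.2] M [-0.63  0.73 -0.15] w 0.31 yang 166.8 tilt [-0.  0. -1.] q7 -0.71
units [ 0.006 -0.165  0.   ]
R 0.1047 bearing 1.3271 Fr -3.6 Ft 2.2
time: 9.93
position: [0.5776, 0.1091, 0.0926]
tool_rot: [2.436, 1.984, 0.001]
ft_force: [-1.1, -2.6, -7.9]
grip_width: 0.306
t 9.925 pos [0.5776 0.1091 0.0926] F [-1.1 -2.6 -7.9] M [-0.52  0.25 -0.16] w 0.306 yang 168.3 tilt [ 0.  0. -1.] q7 -0.68
units [ 0.009 -0.101 -0.   ]
R 0.1046 bearing 1.3515 Fr -2.8 Ft 0.5
```

```bash
python3 -m jog '[[[0.2,0,0,0.03,0],[0.2,0,0,0,0]]]' 40
python3 -c "
from h import *
arc(1.39)"; python3 -m jog '[[[0.2,0,-0.035,0,-0.15],[0.2,0,0,0,0]]]' 40
python3 -c "
from h import *
arc(1.39)"
```

```text
time: 10.18
position: [0.5776, 0.1091, 0.0918]
tool_rot: [2.436, 1.984, 0.0]
ft_force: [-2.3, -1.5, -5.1]
grip_width: 0.309
t 10.175 pos [0.5776 0.1091 0.0918] F [-2.3 -1.5 -5.1] M [-0.52  0.57 -0.18] w 0.309 yang 168.3 tilt [ 0. -0. -1.] q7 -0.68
units [ 0.01  -0.102 -0.   ]
R 0.1046 bearing 1.351 Fr -2.0 Ft 1.9
time: 10.42
position: [0.5761, 0.1093, 0.0911]
tool_rot: [-2.423, -2.0, -0.001]
ft_force: [-1.3, -0.8, -8.6]
grip_width: 0.311
t 10.425 pos [0.5761 0.1093 0.0911] F [-1.3 -0.8 -8.6] M [-0.38  0.14 -0.12] w 0.311 yang 169.1 tilt [ 0.  0. -1.] q7 -0.67
units [ 0.012 -0.064 -0.   ]
R 0.1045 bearing 1.3656 Fr -1.0 Ft 1.1
```

Contact showed as Fz falling to −5 N. The reading then returned to −8.6 N with the tool lower, so the tip is entering the hole mouth. I'll move on about 1° and lower.

```bash
python3 -m jog '[[[0.2,0,-0.04,0,-0.18],[0.2,0,0,0,0]]]' 40
python3 -c "
from h import *
arc(1.39)"; python3 -m jog '[[[0.2,0,0,0.03,0],[0.2,0,0,0.03,0],[0.2,0,0,0,0]]]' 40
python3 -c "
from h import *
arc(1.39)"
```

```text
time: 10.68
position: [0.5743, 0.1097, 0.0911]
tool_rot: [-2.406, -2.019, -0.0]
ft_force: [-1.4, -1.1, -8.5]
grip_width: 0.309
t 10.675 pos [0.5743 0.1097 0.0911] F [-1.4 -1.1 -8.5] M [-0.32  0.15 -0.1 ] w 0.309 yang 170.0 tilt [-0.  0. -1.] q7 -0.66
units [ 0.012 -0.019  0.   ]
R 0.1045 bearing 1.3829 Fr -1.3 Ft 1.2
time: 11.05
position: [0.5744, 0.1096, 0.0888]
tool_rot: [-2.407, -2.018, 0.0]
ft_force: [-0.9, -0.2, -8.9]
grip_width: 0.309
t 11.05 pos [0.5744 0.1096 0.0888] F [-0.9 -0.2 -8.9] M [-0.14  0.28 -0.11] w 0.309 yang 170.0 tilt [-0.  0. -1.] q7 -0.66
units [ 0.013 -0.019  0.   ]
R 0.1045 bearing 1.3825 Fr -0.4 Ft 0.8
```

It's in the hole: 3 mm below the shoe top with the full spring force still carried by the arm. I'll keep lowering.

```bash
python3 -m jog '[[[0.2,0,0,0.04,0],[0.2,0,0,0.04,0],[0.2,0,0,0.04,0],[0.2,0,0,0.03,0],[0.2,0,0,0,0]]]' 40
python3 -c "
from h import *
arc(1.39)"
```

```text
time: 11.68
position: [0.5745, 0.1097, 0.0829]
tool_rot: [-2.407, -2.019, -0.0]
ft_force: [-1.9, 0.5, -7.2]
grip_width: 0.309
t 11.675 pos [0.5745 0.1097 0.0829] F [-1.9  0.5 -7.2] M [-0.04  0.46 -0.08] w 0.309 yang 170.0 tilt [-0.  0. -1.] q7 -0.66
units [ 0.012 -0.022  0.   ]
R 0.1045 bearing 1.3816 Fr 0.2 Ft 2.0
```

```bash
python3 -m jog '[[[0.2,0,0,0.04,0],[0.2,0,0,0,0]]]' 40
python3 -c "
from h import *
arc(1.39)"; python3 -m jog '[[[0.4,0,0,0,0],[0.6,0,0,0,0],[1,0,0,0,0],[1,0,0,0,0],[1,0,0,0,0],[1,0,0,0,0],[1,0,0,0,0],[1,0,0,0,0]]]'
```

```text
time: 11.92
position: [0.5746, 0.1096, 0.0813]
tool_rot: [-2.407, -2.019, -0.0]
ft_force: [-2.5, 0.6, -6.2]
grip_width: 0.315
t 11.925 pos [0.5746 0.1096 0.0813] F [-2.5  0.6 -6.2] M [ 0.08  0.55 -0.13] w 0.315 yang 170.0 tilt [ 0.  0. -1.] q7 -0.66
units [ 0.013 -0.026  0.   ]
R 0.1045 bearing 1.3802 Fr 0.1 Ft 2.6
time: 12.92
position: [0.5745, 0.1094, 0.0813]
tool_rot: [2.407, 2.018, -0.0]
ft_force: [-1.3, 0.2, 0.4]
grip_width: 0.994
```

```bash
python3 -m jog '[[[1,0,0,-0.3,0],[1,0,0,-0.8,0],[1,0,0,-1,0],[1,0,0,-1,0],[1,0,0,-1,0],[1,-1,0,0,0],[1,-1,0,0,0],[1,-1,0,0,0],[1,-1,0,0,0],[1,-1,0,0,0]]]'; python3 -m jog '[[[1,-1,0,0,0],[1,-1,0,0,0],[1,-1,0,0,0],[1,-1,0,0,0],[1,0,0,0,0]]]';python3 - <<'E'
from h import *
o=[]
for n,(x,y) in (("top",(262,218)),("scene",(282,225))):
    im,d=eyes.get_image(n); o.append(cv2.resize(im[y-60:y+60,x-60:x+60,::-1],(400,400),interpolation=cv2.INTER_CUBIC))
    P=cloud(n,d); m=P[y-60:y+60,x-60:x+60].reshape(-1,3); k=m[(np.hypot(m[:,0]-.5748,m[:,1]-.11)<.012)]
    print(n,len(k),np.percentile(k[:,2],[50,80,90,98]).round(4),k[k[:,2]>.09].mean(0).round(4))
cv2.imwrite("pics/end.png",np.hstack(o))
E
```

```text
time: 14.18
position: [0.5395, -0.0885, 0.2464]
tool_rot: [2.406, 2.018, 0.001]
ft_force: [0.8, -0.2, 0.3]
grip_width: 1.0
time: 14.8
position: [0.5104, -0.2494, 0.2457]
tool_rot: [2.413, 2.01, -0.002]
ft_force: [0.7, 0.1, 0.5]
grip_width: 0.996
top 62 [0.1086 0.1112 0.1119 0.1139] [0.5746 0.1098 0.1094]
scene 163 [0.0674 0.1071 0.1079 0.1089] [0.5759 0.1105 0.1066]
```

View pics/end.png

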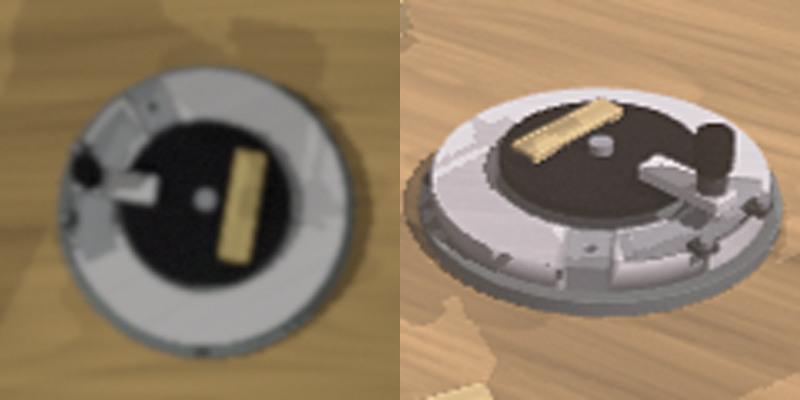

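The knob top is at about 0.109 m, the height given for fully home. The arm is over the shoe, the slat is square in its nest, and the gripper is well clear. I'll hand it in.

```bash
python3 -c "
from bench import job
print(job.close_job())"
```

```text
the job is handed in; nothing more can be done
None
```

The pin is home in the shoe's hole, the gripper has let go and is clear, and I handed the job in at about 15 s of the 51 s limit.

**What I did:** I gripped the knob, pulled the pin out about 15 mm, and turned the carousel counter-clockwise about 0.90 rad. The pin then rode lightly on the shoe to find the hole. Once it dropped in, I lowered it home, released the knob and backed away.

**Last checks:**
- **Pin:** the knob top measured about 0.109 m from both cameras, which is the height given for fully home (79 to 109 mm). The spring load stayed on the arm all the way down, down to about 6 N, so the pin was not pushed against the ring or shoe.
- **Slat:** it sits square in its nest in both pictures.
- **Other things:** the arm's path stayed high above them. I did not measure their positions again afterwards.
- **Forces:** wrist readings between moves stayed at about 12 N or less, and nothing indicated a collision.

**Disagreements:** the two cameras placed the shoe hole about 3 mm apart, mostly in radius rather than angle. The pivot estimate from the first pictures was about 1.2 mm off, and I corrected it by feel during the turn.

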